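# Set out sample tubes at their test stations

### The arm

A 6-joint arm with a two-finger parallel gripper is mounted at the origin on the work surface. World frame = base frame: x ahead of the robot, y to its left, z up, the work surface at z = 0. Lengths are in m, angles in rad, forces in N, time in s.
With the tool pointing down it reaches from about 0.3 to 0.875 m from the base axis. Payload 6.4 kg.
Tool frame: the origin (TCP) lies at the very end of the fingers, on their centre line; the grasp point (between the pads) lies grip_point_offset behind it (grip_point_offset is the distance from the TCP to the grasp point, in m); y points along the fingers, x is the direction in which the jaws open and shut, and the axes are right-handed (so a half turn about y gives the same grasp; the last joint's range is limited). The gripper opens to 85 mm and grips with 20 to 120 N. Pads are 22 mm wide; open, the fingers measure 114 mm over their backs; the gripper's body (76 mm by 85 mm) begins 54 mm behind the grasp point. The pads swing forward as they close: fully open they stand 13 mm farther back than shut.
Start: joints at [-1.528, 0.181, 1.607, -0, 1.354, -0.206], TCP at [0.142, -0.557, 0.231] pointing down, gripper open.
Joint ranges: [-2.99, 2.99], [-0.89, 2.07], [0.3, 2.58], [-1.14, 4.28], [0, 2.63], [-3.12, 3.12]. Speed limits (rad/s): [2.57, 2.57, 3.01, 3.14, 3.14, 3.14].

### API

Orientations are given as a unit quaternion [w, x, y, z].
In Python, from bench import get_obs, camera, camera_model, hand_in, grip_point_offset gives the robot as it stands.
- The arm moves only by the shell command python3 -m jog 'ROWS'. ROWS is JSON, a list of rows, each a list of 7 numbers: the shift along the tool's x, y, z in mm, then the turn, a rotation vector about the tool's x, y, z in degrees, then the gripper's target within -1 to 1 (shut at 1, half-way at 0, fully open at -1). In form: [[x, y, z, ax, ay, az, grip], ...]. A call has 1 to 8 rows; each row shifts and turns the commanded pose from where the row before left it, along the tool's axes as they then stand; what a row does not reach is not made up. A row lasts 1/12 s, in which the tool goes at most 41.7 mm and 7.16 degrees, less where a joint would pass 70% of its speed; a pose out of reach is approached as far as the arm can. A call is refused whole if a number of a shift passes 41.7 or a number of a turn 7.16, either way. A call with a gripper value outside its range is refused whole. The fingers move at their own pace and stop on an object; the grip force is fixed at half the most. Time passes only in rows, so rows that do not move let the fingers close. It gives the time, the measured TCP pose, the force and the opening at its end, in the units of the state.
- get_obs(): the state, without advancing time (a new reading comes with each control period).
- camera(name): name is "side" or "top"; returns the picture (384x512x3 uint8, blue, green, red); there is no depth.
- camera_model(name): a dict with "K" (3x3 intrinsics, pixels), "pose" (4x4, takes a point from camera to world coordinates). Camera axes: x right, y down, z forward; pixel columns grow to the right and rows downward; lengths in m; the calibration is good to about 2 mm. A picture is of the moment at which its call begins. camera_model takes no time and is no camera call.
- hand_in(): hands the job in, once; it reports no verdict.
The state is a dict: "time_s": time; "q": joint angles; "dq": joint speeds; "joint_efforts": joint torques, N m; "eef_pos": TCP position; "eef_rot": TCP orientation; "wrist_force": force on the tool from outside, world axes, zero at the start; "torque": the same for the moment, N m; "opening": opening from 0.0 (shut) to 1.0 (fully open).
Only numpy, scipy, OpenCV 4.12 (cv2) and the standard library are available. Lean on these libraries where they do the work, as an engineer would, in place of code of your own. Each camera call takes 0.05 s, during which the arm holds its last target.

### The job

Set the three capped sample tubes out for testing: stand the largest in the dish of the test station with three wells, then the middle one in the dish of the station with two wells, then the smallest in the dish of the station with one well, in that order, letting each go before fetching the next. Keep every tube upright on its cap, standing flat inside its dish at the end, and leave the two white dropper bottles where they are.

Things in the scene. Friction and masses are not known exactly. Their poses are not given: they have to be found in the camera images.
- tube_large_mid (a point): Sample tube standing upside down on its blue screw cap, pale cone up; the largest of three: 86 mm tall in all; cap 38 mm across, 16 mm high; then a tan cylinder 33 mm across up to 64 mm above the cap's underside; then the cone. About 65 g, loose. The point is on its axis half-way up (43 mm above the underside), where the cylinder can be gripped from above; z axis up.
- tube_medium_mid (a point): Sample tube standing upside down on its blue screw cap, pale cone up; the middle one of three: 72 mm tall in all; cap 32 mm across, 14 mm high; then a tan cylinder 26 mm across up to 53 mm above the cap's underside; then the cone. About 40 g, loose. The point is on its axis half-way up (36 mm above the underside), where the cylinder can be gripped from above; z axis up.
- tube_small_mid (a point): Sample tube standing upside down on its blue screw cap, pale cone up; the smallest of three: 58 mm tall in all; cap 25 mm across, 12 mm high; then a tan cylinder 19 mm across up to 44 mm above the cap's underside; then the cone. About 25 g, loose. The point is on its axis half-way up (29 mm above the underside), where the cylinder can be gripped from above; z axis up.
- station_three: Fixed test station with three dark round wells: grey plate 112 x 70 x 5 mm bearing a round dish (white rim, grey floor) and a white cassette (34 x 64 mm, top 11 mm up) with the row of three wells, 14 mm across. Origin: at table height under the dish centre; +x points to the cassette's centre, 55 mm away; z up. Dish: flat floor 5 mm above table, rim 54 mm across inside, 60 outside, rim top 10 mm up.
- station_two: Fixed test station with two dark round wells: grey plate 112 x 70 x 5 mm bearing a round dish (white rim, grey floor) and a white cassette (34 x 64 mm, top 11 mm up) with the two wells, 14 mm across. Origin: at table height under the dish centre; +x points to the cassette's centre, 55 mm away; z up. Dish: flat floor 5 mm above table, rim 54 mm across inside, 60 outside, rim top 10 mm up.
- station_one: Fixed test station with one dark round well: grey plate 112 x 70 x 5 mm bearing a round dish (white rim, grey floor) and a white cassette (34 x 64 mm, top 11 mm up) with the single well, 14 mm across. Origin: at table height under the dish centre; +x points to the cassette's centre, 55 mm away; z up. Dish: flat floor 5 mm above table, rim 54 mm across inside, 60 outside, rim top 10 mm up.
- dropper_a_mid (a point): Dropper bottle, a bystander to be left alone: plain white bottle standing nozzle up, 34 mm across, 50 mm to its shoulder, 80 mm to the nozzle's end, loose. The point is on its axis 40 mm above the table.
- dropper_b_mid (a point): Dropper bottle, a bystander to be left alone: plain white bottle standing nozzle up, 34 mm across, 50 mm to its shoulder, 80 mm to the nozzle's end, loose. The point is on its axis 40 mm above the table.
Not all that is in view belongs to the job. Leave any brown or purple look-alike of the station_two alone.

How it is judged:
By the outcome, as a careful person would: the job done as asked, in the order asked, and still so for the second after the job is handed in, with the robot touching nothing.
It also fails if it takes over 96 s, if anything falls off the work surface, if the arm or the gripper's body presses on something with over 40 N, if the wrist force passes 120 N, or if a joint passes its speed limit or range.

## Working session

There is one attempt and no reset: what is moved stays moved. The work goes in short steps, Python scripts to look and compute and a shell command to move; the robot and the scene stay as the last step left them, time stands still between calls to the robot, and variables do not carry over. Pictures are saved under pics/ and viewed, and the job is handed in when it is done.

```bash
mkdir -p pics; ls
python3 - <<'E'
from bench import *
import cv2
o=get_obs()
print(o['time_s'],o['eef_pos'],o['eef_rot'],o['opening'],grip_point_offset)
for n in('side','top'):
    m=camera_model(n);print(n,m)
    cv2.imwrite(f'pics/{n}0.png',camera(n))
E
```

```text
pics
0.0 [ 0.14156917 -0.55671985  0.23035097] [ 0.55864773 -0.55766801  0.43452991 -0.43370827] 0.9988864560576064 0.0187
side {'K': array([[421.02085554,   0.        , 251.89591052],
       [  0.        , 421.02085554, 191.05438207],
       [  0.        ,   0.        ,   1.        ]]), 'pose': array([[ 0.95858002, -0.16761283,  0.23028306,  0.21684819],
       [-0.2841173 , -0.50581282,  0.81451259, -0.94331495],
       [-0.02004263, -0.84620289, -0.53248377,  0.62990713],
       [ 0.        ,  0.        ,  0.        ,  1.        ]])}
top {'K': array([[459.20305428,   0.        , 253.13442063],
       [  0.        , 459.20305428, 192.36098209],
       [  0.        ,   0.        ,   1.        ]]), 'pose': array([[ 0.02057889, -0.99398811,  0.10753672,  0.31269983],
       [-0.99977937, -0.02091212, -0.00197187, -0.05254007],
       [ 0.00420884, -0.10747242, -0.99419916,  1.47872514],
       [ 0.        ,  0.        ,  0.        ,  1.        ]])}
```

View pics/side0.png

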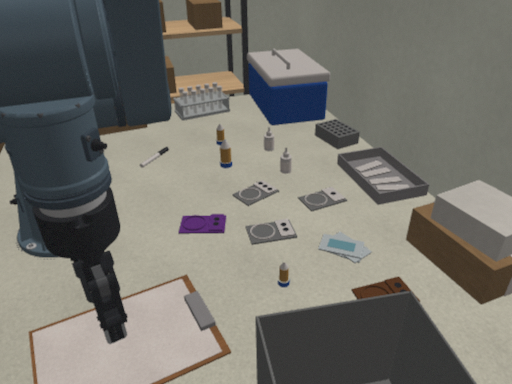

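View pics/top0.png

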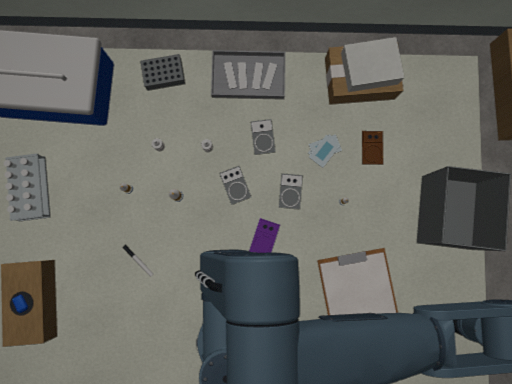

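Run:
```python
import cv2
t=cv2.imread('pics/top0.png');s=cv2.imread('pics/side0.png')
f=lambda im,x,y,w,h,k,n:cv2.imwrite('pics/'+n,cv2.resize(im[y:y+h,x:x+w],None,fx=k,fy=k,interpolation=cv2.INTER_CUBIC))
f(t,110,125,120,85,6.5,'t1.png'); f(t,215,110,145,105,5.5,'t2.png')
f(s,200,115,155,135,4.4,'s1.png'); f(s,255,250,60,45,10,'s2.png')
```

```text
(no output)
```

View pics/t1.png

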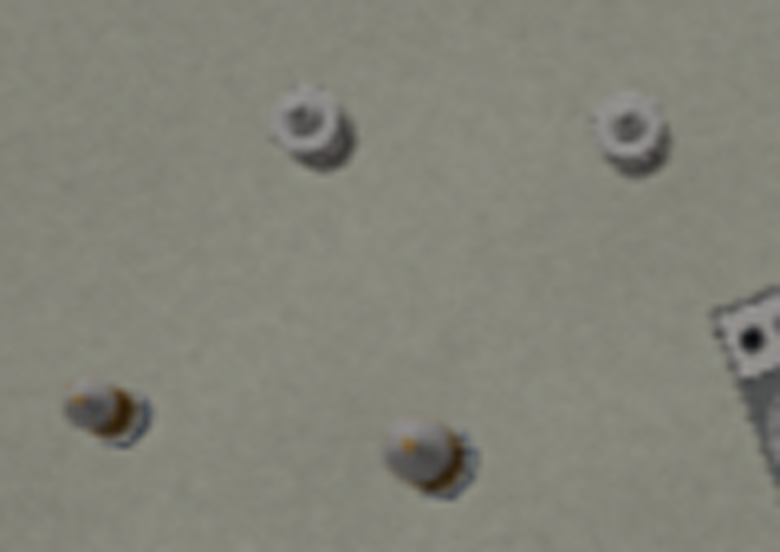

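View pics/t2.png

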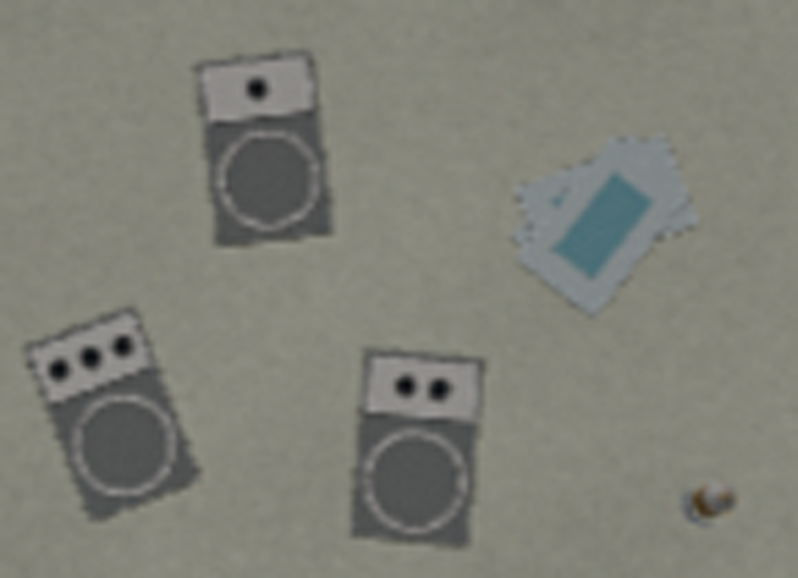

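View pics/s1.png

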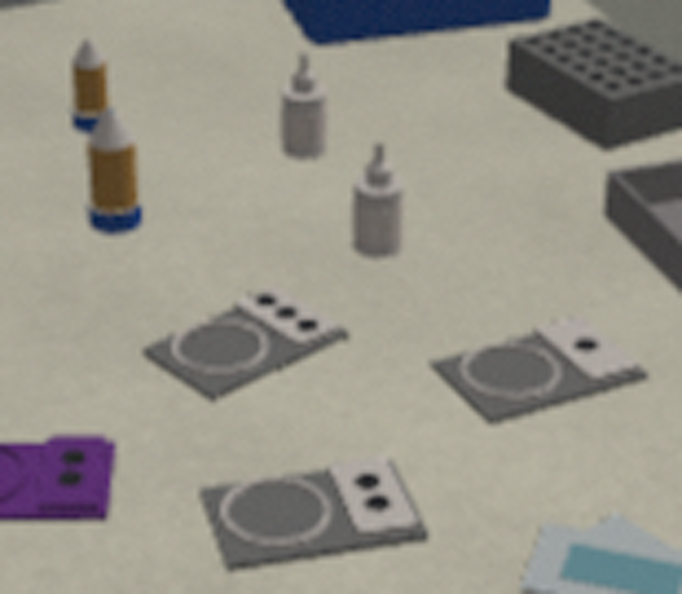

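View pics/s2.png

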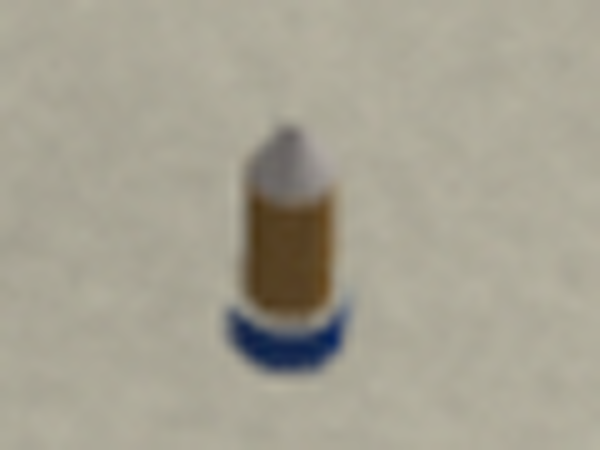

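```bash
cat > h.py <<'E'
import numpy as np, cv2
from bench import *
from scipy.spatial.transform import Rotation as Ro
M={n:camera_model(n) for n in('side','top')}
def ray(n,u,v,z):
    m=M[n];d=m['pose'][:3,:3]@np.linalg.solve(m['K'],[u,v,1.]);c=m['pose'][:3,3]
    return (c+d*(z-c[2])/d[2])[:2]
def proj(n,P):
    m=M[n];P=np.atleast_2d(P);c=(P-m['pose'][:3,3])@m['pose'][:3,:3];p=c@m['K'].T
    return p[:,:2]/p[:,2:]
def cr(x0,y0,k,u,v): return x0+(u+.5)/k-.5, y0+(v+.5)/k-.5
def st():
    o=get_obs();q=o['eef_rot'];R=Ro.from_quat([q[1],q[2],q[3],q[0]]).as_matrix()
    return o,R
E
python3 - <<'E'
from h import *
np.set_printoptions(precision=4,suppress=True)
t1=lambda u,v:cr(110,125,6.5,u,v); t2=lambda u,v:cr(215,110,5.5,u,v); s1=lambda u,v:cr(200,115,4.4,u,v); s2=lambda u,v:cr(255,250,10,u,v)
def show(n,*a):
    print(n,*[ray(*x) for x in a])
show('L',('side',*s1(112,107),.086),('top',*t1(412,450),.086))
show('M',('side',*s1(87,40),.072),('top',*t1(80,402),.072))
show('S',('side',*s2(290,124),.058),('top',*t2(722,494),.058))
show('three',('side',*s1(221,346),.010),('top',*t2(124,446),.01))
show('two',('side',*s1(275,510),.010),('top',*t2(414,482),.01))
show('one',('side',*s1(511,370),.010),('top',*t2(268,180),.01))
show('da',('side',*s1(304,57),.08),('top',*t1(303,121),.08))
show('db',('side',*s1(379,147),.08),('top',*t1(629,127),.08))
show('c3',('side',*s1(287,313),.011),('top',*t2(91,357),.011))
show('c2',('side',*s1(372,492),.011),('top',*t2(422,388),.011))
show('c1',('side',*s1(588,345),.011),('top',*t2(257,89),.011))
o,R=st();print(R)
E
```

```text
L [0.4591 0.1985] [0.4538 0.1889]
M [0.4751 0.3505] [0.4748 0.3495]
S [ 0.4486 -0.3448] [ 0.4504 -0.3441]
three [ 0.4764 -0.0041] [ 0.4759 -0.0039]
two [ 0.4576 -0.1737] [ 0.4583 -0.1738]
one [ 0.6361 -0.0856] [ 0.6361 -0.0852]
da [0.6151 0.2488] [0.6108 0.248 ]
db [0.6155 0.0928] [0.6112 0.0927]
c3 [0.5271 0.0188] [0.5279 0.0167]
c2 [ 0.5131 -0.176 ] [ 0.5137 -0.1778]
c1 [ 0.6919 -0.0759] [ 0.6907 -0.0777]
[[ 0.2463 -0.0001  0.9692]
 [-0.9692  0.0016  0.2463]
 [-0.0016 -1.      0.0003]]
```

Run:
```python
from h import *
T={'L':(.457,.193,.086,.019,.016,.0165,.064),'M':(.475,.350,.072,.016,.014,.013,.053),'S':(.4495,-.3445,.058,.0125,.012,.0095,.044)}
rows=[]
for n in('top','side'):
    im=cv2.imread(f'pics/{n}0.png');r=[]
    for k,(x,y,h,rc,hc,rb,hb) in T.items():
        a=np.linspace(0,2*np.pi,60);K=8
        c=proj(n,[x,y,h/2])[0].astype(int)-16
        b=cv2.resize(im[c[1]:c[1]+32,c[0]:c[0]+32],None,fx=K,fy=K,interpolation=cv2.INTER_CUBIC)
        for rr,z,col in((rc,0,(255,0,0)),(rc,hc,(255,0,0)),(rb,hb,(0,0,255)),(.001,h,(0,255,0))):
            P=np.c_[x+rr*np.cos(a),y+rr*np.sin(a),0*a+z]
            cv2.polylines(b,[(((proj(n,P)-c)+.5)*K-.5).round().astype(int)],True,col,1)
        r.append(b)
    rows.append(np.hstack(r))
cv2.imwrite('pics/ov1.png',np.vstack(rows))
```

```text
(no output)
```

View pics/ov1.png

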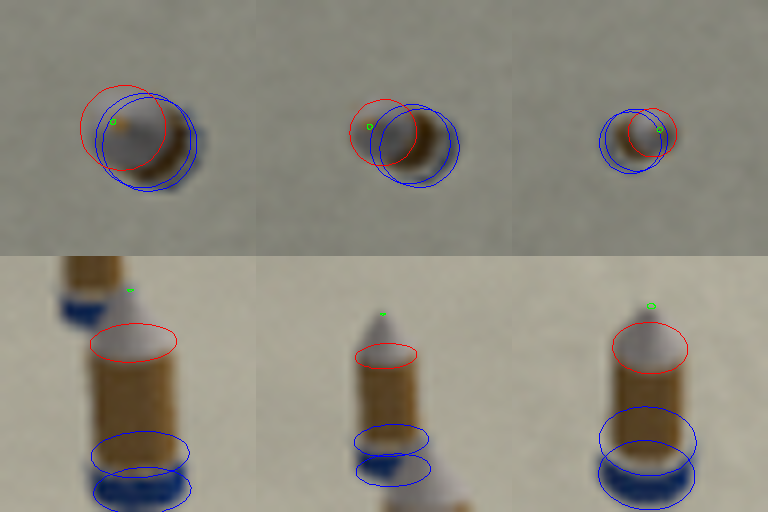

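```bash
python3 -m jog '[[0,0,0,0,7.13,0,-1],[0,0,0,0,7.13,0,-1],[0,0,35,0,0,0,-1],[-20,0,40,0,0,0,-1],[-30,0,40,0,0,0,-1],[-30,0,40,0,0,0,-1],[-30,0,40,0,0,0,-1],[-30,0,40,0,0,0,-1]]'
```

```text
time_s: 0.77
eef_pos: [0.3484, -0.437, 0.2309]
eef_rot: [0.5, -0.5, 0.5, -0.5]
wrist_force: [0.7, -1.2, -0.1]
opening: 1.0
```

```bash
python3 -m jog '[[-35,0,30,0,0,0,-1],[-40,0,20,0,0,0,-1],[-40,0,10,0,0,0,-1],[-40,0,5,0,0,0,-1],[-40,0,0,0,0,0,-1],[-40,0,0,0,0,0,-1],[-40,0,0,0,0,0,-1],[-40,0,0,0,0,0,-1]]'
python3 - <<'E'
from h import *
print(st()[1].round(4), st()[0]['q'])
E
```

```text
time_s: 1.43
eef_pos: [0.4074, -0.1278, 0.231]
eef_rot: [0.5, -0.5, 0.5, -0.5]
wrist_force: [1.1, 0.4, 0.2]
opening: 0.998
[[-4.e-04 -3.e-04  1.e+00]
 [-1.e+00  3.e-04 -4.e-04]
 [-3.e-04 -1.e+00 -3.e-04]] [-5.83669068e-01 -1.67292259e-01  1.95790472e+00  1.29204468e-04
  1.35141624e+00  9.87530642e-01]
```

```bash
python3 -m jog '[[-40,0,0,0,0,0,-1],[-40,0,0,0,0,0,-1],[-40,0,0,0,0,0,-1],[-40,0,0,0,0,0,-1],[-40,0,0,0,0,0,-1],[-40,0,0,0,0,0,-1],[0,0,0,0,0,0,-1],[0,0,0,0,0,0,-1]]'
```

```text
time_s: 2.1
eef_pos: [0.4072, 0.1124, 0.231]
eef_rot: [-0.501, 0.502, -0.499, 0.498]
wrist_force: [0.6, -0.2, 0.4]
opening: 1.001
```

```bash
python3 -m jog '[[-39,0,24,0,0,0,-1],[-38,0,24,0,0,0,-1],[0,30,0,0,0,0,-1],[0,30,0,0,0,0,-1],[0,30,0,0,0,0,-1],[0,0,0,0,0,0,-1],[0,0,0,0,0,0,-1]]'
python3 - <<'E'
from h import *
o,R=st();print(o['eef_pos'],R.round(3).tolist())
for n in('side','top'):
    cv2.imwrite(f'pics/{n}1.png',camera(n))
s=cv2.imread('pics/side1.png')
cv2.imwrite('pics/side1c.png',cv2.resize(s[60:200,150:320],None,fx=4,fy=4))
E
```

```text
time_s: 2.68
eef_pos: [0.4511, 0.1794, 0.14]
eef_rot: [0.498, -0.501, 0.501, -0.5]
wrist_force: [0.1, -0.0, 0.9]
opening: 1.005
[0.45105132 0.17940302 0.14004275] [[-0.002, -0.004, 1.0], [-1.0, -0.001, -0.002], [0.001, -1.0, -0.004]]
```

View pics/side1c.png

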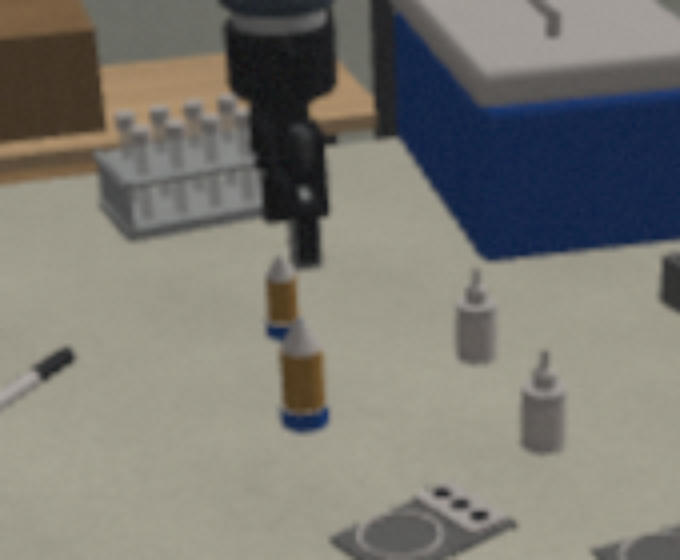

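View pics/top1.png

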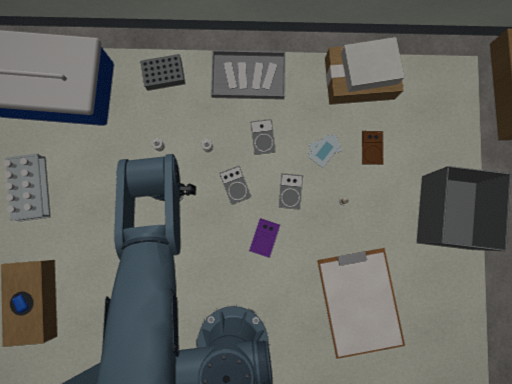

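```bash
python3 -m jog '[[-10,0,4.5,0,0,0,-1],[0,0,0,0,0,0,-1],[0,0,0,0,0,0,-1]]'
python3 - <<'E'
from h import *
print(st()[0]['eef_pos'])
E
```

```text
time_s: 3.03
eef_pos: [0.458, 0.1915, 0.1429]
eef_rot: [0.501, -0.499, 0.499, -0.501]
wrist_force: [-0.1, -0.1, 0.3]
opening: 0.998
[0.45795973 0.19146081 0.14291063]
```

```bash
python3 -m jog '[[2,0,-2,0,0,0,-1],[0,20,0,0,0,0,-1],[0,20,0,0,0,0,-1],[0,20,0,0,0,0,-1],[0,20,0,0,0,0,-1],[0,0,0,0,0,0,-1],[0,0,0,0,0,0,-1]]'
```

```text
time_s: 3.62
eef_pos: [0.4536, 0.1887, 0.0608]
eef_rot: [-0.499, 0.501, -0.501, 0.499]
wrist_force: [0.6, -0.3, -0.5]
opening: 1.001
```

```bash
python3 -m jog '[[0,17,2,0,0,0,-1],[0,16,0,0,0,0,-1],[0,0,0,0,0,0,-1],[0,0,0,0,0,0,-1],[0,0,0,0,0,0,-1]]';  python3 - <<'E'
from h import *
s=camera('side')
cv2.imwrite('pics/side2c.png',cv2.resize(s[60:200,150:320],None,fx=4,fy=4))
E
```

```text
time_s: 4.03
eef_pos: [0.4577, 0.1891, 0.0299]
eef_rot: [0.501, -0.499, 0.5, -0.5]
wrist_force: [0.6, 0.2, 0.5]
opening: 1.001
```

View pics/side2c.png

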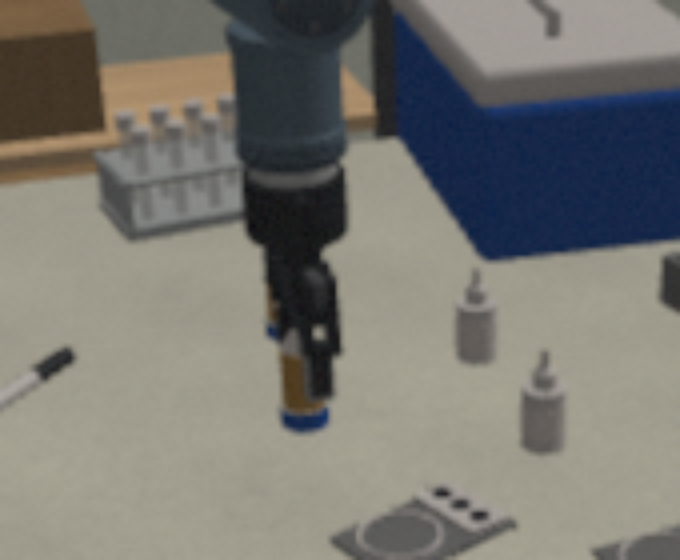

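```bash
python3 -m jog '[[0,0,0,0,0,0,-0.3],[0,0,0,0,0,0,0],[0,0,0,0,0,0,0.3],[0,0,0,0,0,0,1],[0,0,0,0,0,0,1],[0,0,0,0,0,0,1],[0,0,0,0,0,0,1],[0,0,0,0,0,0,1]]'
python3 -m jog '[[0,0,0,0,0,0,1],[0,0,0,0,0,0,1],[0,0,0,0,0,0,1]]'
```

```text
time_s: 4.75
eef_pos: [0.4571, 0.189, 0.0288]
eef_rot: [0.5, -0.5, 0.5, -0.5]
wrist_force: [-0.7, 0.2, 5.9]
opening: 0.373
time_s: 5.0
eef_pos: [0.4571, 0.189, 0.0288]
eef_rot: [0.5, -0.5, 0.5, -0.5]
wrist_force: [-0.2, 0.5, 5.7]
opening: 0.367
```

```bash
python3 -m jog '[[0,-10,0,0,0,0,1],[0,-20,0,0,0,0,1],[0,-30,0,0,0,0,1],[0,-30,0,0,0,0,1],[0,-20,0,0,0,0,1],[0,-10,0,0,0,0,1],[0,0,0,0,0,0,1]]';  python3 - <<'E'
from h import *
s=camera('side')
cv2.imwrite('pics/side3c.png',cv2.resize(s[60:200,150:320],None,fx=4,fy=4))
E
```

```text
time_s: 5.58
eef_pos: [0.4581, 0.1892, 0.1509]
eef_rot: [0.501, -0.499, 0.499, -0.501]
wrist_force: [-0.3, 0.4, -0.3]
opening: 0.374
```

View pics/side3c.png

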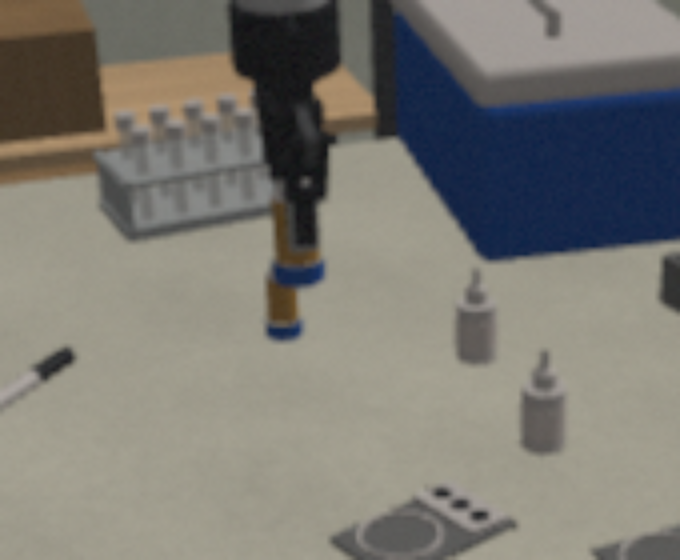

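```bash
python3 -m jog '[[25,0,0,0,0,0,1],[35,0,9,0,0,0,1],[40,0,9,0,0,0,1],[40,0,0,0,0,0,1],[35,0,0,0,0,0,1],[18,0,0,0,0,0,1],[0,0,0,0,0,0,1],[0,0,0,0,0,0,1]]'
```

```text
time_s: 6.3
eef_pos: [0.4733, -0.0045, 0.1464]
eef_rot: [0.499, -0.5, 0.502, -0.5]
wrist_force: [-1.1, -0.2, -0.6]
opening: 0.372
```

```bash
python3 -m jog '[[0,20,3,0,0,0,1],[0,25,0,0,0,0,1],[0,25,0,0,0,0,1],[0,20,0,0,0,0,1],[0,10,0,0,0,0,1],[0,0,0,0,0,0,1],[0,0,0,0,0,0,1]]';  python3 - <<'E'
from h import *
s=camera('side')
cv2.imwrite('pics/side4c.png',cv2.resize(s[120:230,190:320],None,fx=5,fy=5))
s=camera('top')
cv2.imwrite('pics/top4c.png',cv2.resize(s[140:230,190:320],None,fx=5,fy=5))
E
```

```text
time_s: 6.88
eef_pos: [0.4771, -0.0031, 0.0479]
eef_rot: [-0.5, 0.501, -0.5, 0.499]
wrist_force: [0.2, 0.8, 0.3]
opening: 0.369
```

View pics/side4c.png

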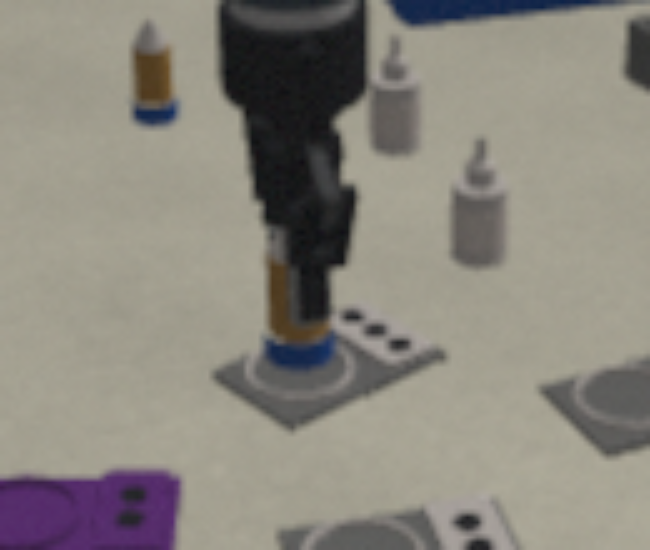

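View pics/top4c.png

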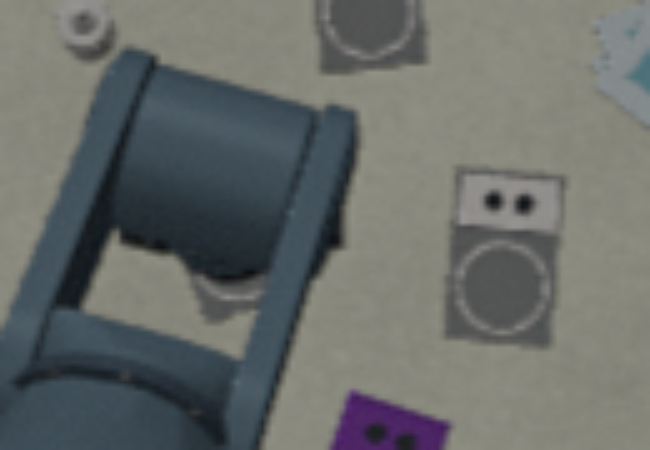

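```bash
python3 -m jog '[[0,8,0,0,0,0,1],[0,4,0,0,0,0,1],[0,0,0,0,0,0,1],[0,0,0,0,0,0,1]]'
```

```text
time_s: 7.32
eef_pos: [0.4774, -0.0041, 0.0362]
eef_rot: [0.5, -0.5, 0.5, -0.5]
wrist_force: [1.1, -0.3, -2.1]
opening: 0.373
```

```bash
python3 -m jog '[[0,2.5,0,0,0,0,1],[0,0,0,0,0,0,1],[0,0,0,0,0,0,1]]'
```

```text
time_s: 7.57
eef_pos: [0.4776, -0.0041, 0.0338]
eef_rot: [-0.5, 0.5, -0.5, 0.5]
wrist_force: [0.8, 0.7, -1.1]
opening: 0.369
```

```bash
python3 -m jog '[[0,1.2,0,0,0,0,1],[0,0,0,0,0,0,1],[0,0,0,0,0,0,1]]'
```

```text
time_s: 7.82
eef_pos: [0.4778, -0.0042, 0.0338]
eef_rot: [-0.5, 0.5, -0.5, 0.5]
wrist_force: [-4.0, 1.0, 12.9]
opening: 0.371
```

Contact on the dish floor. Release gently, then rise.

```bash
python3 -m jog '[[0,0,0,0,0,0,0.1],[0,0,0,0,0,0,0],[0,0,0,0,0,0,-0.3],[0,0,0,0,0,0,-0.6],[0,0,0,0,0,0,-1],[0,0,0,0,0,0,-1],[0,0,0,0,0,0,-1],[0,0,0,0,0,0,-1]]'
python3 -m jog '[[0,-15,0,0,0,0,-1],[0,-30,0,0,0,0,-1],[0,-30,0,0,0,0,-1],[0,-30,0,0,0,0,-1],[0,-30,0,0,0,0,-1],[0,0,0,0,0,0,-1],[0,0,0,0,0,0,-1]]'
python3 - <<'E'
from h import *
s=camera('side')
cv2.imwrite('pics/side5c.png',cv2.resize(s[100:230,170:320],None,fx=5,fy=5))
E
```

```text
time_s: 8.48
eef_pos: [0.4776, -0.0041, 0.0325]
eef_rot: [0.5, -0.5, 0.5, -0.5]
wrist_force: [0.1, 0.9, -0.2]
opening: 1.002
time_s: 9.07
eef_pos: [0.4791, -0.0044, 0.1696]
eef_rot: [-0.501, 0.499, -0.499, 0.501]
wrist_force: [-0.2, 0.6, -1.0]
opening: 1.0
```

View pics/side5c.png

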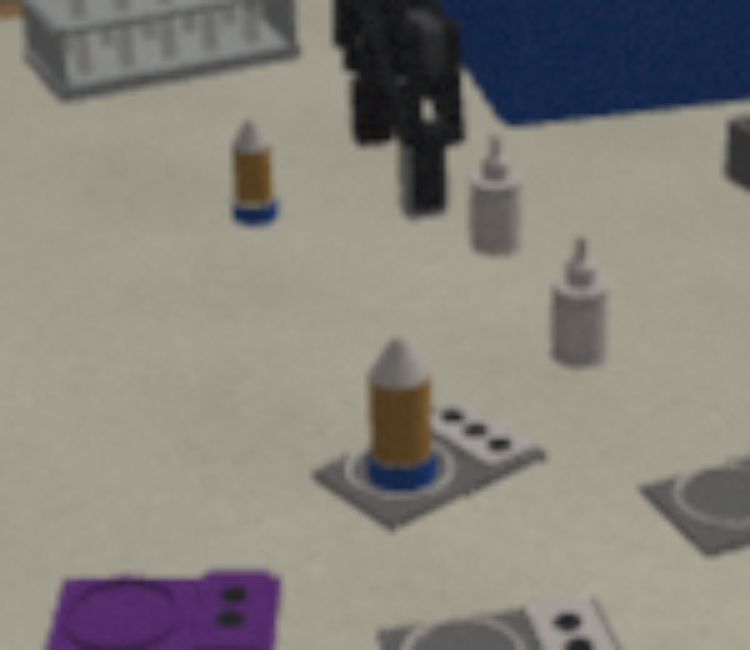

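The large tube stands in the three-well dish (cap at about 402,472 in the crop, within the rim). Next is the medium.

```bash
python3 -m jog '[[-30,0,0,0,0,0,-1],[-40,0,0,0,0,0,-1],[-40,0,0,0,0,0,-1],[-40,0,0,0,0,0,-1],[-40,0,0,0,0,0,-1],[-40,0,0,0,0,0,-1],[-40,0,0,0,0,0,-1],[-40,0,0,0,0,0,-1]]'
python3 -m jog '[[-34,0,0,0,0,0,-1],[-10,0,-3,0,0,0,-1],[0,0,0,0,0,0,-1],[0,0,0,0,0,0,-1]]'
```

```text
time_s: 9.78
eef_pos: [0.476, 0.3075, 0.1653]
eef_rot: [-0.499, 0.501, -0.501, 0.5]
wrist_force: [1.5, 0.2, -0.3]
opening: 1.005
time_s: 10.12
eef_pos: [0.4733, 0.3494, 0.1656]
eef_rot: [-0.499, 0.502, -0.5, 0.499]
wrist_force: [0.7, -0.8, -0.7]
opening: 0.999
```

```bash
python3 -m jog '[[0,20,2,0,0,0,-1],[0,30,0,0,0,0,-1],[0,30,0,0,0,0,-1],[0,25,0,0,0,0,-1],[0,0,0,0,0,0,-1],[0,0,0,0,0,0,-1]]'
```

```text
time_s: 10.62
eef_pos: [0.4756, 0.3476, 0.0611]
eef_rot: [-0.498, 0.501, -0.501, 0.5]
wrist_force: [0.5, -0.3, 0.3]
opening: 1.002
```

```bash
python3 -m jog '[[-2,20,0,0,0,0,-1],[0,20,0,0,0,0,-1],[0,0,0,0,0,0,-1],[0,0,0,0,0,0,-1],[0,0,0,0,0,0,-1]]'
python3 - <<'E'
from h import *
s=camera('side')
cv2.imwrite('pics/side6c.png',cv2.resize(s[60:180,160:300],None,fx=5,fy=5))
E
```

```text
time_s: 11.03
eef_pos: [0.4781, 0.3521, 0.0248]
eef_rot: [0.501, -0.499, 0.5, -0.5]
wrist_force: [0.7, 0.1, 0.4]
opening: 1.001
```

View pics/side6c.png

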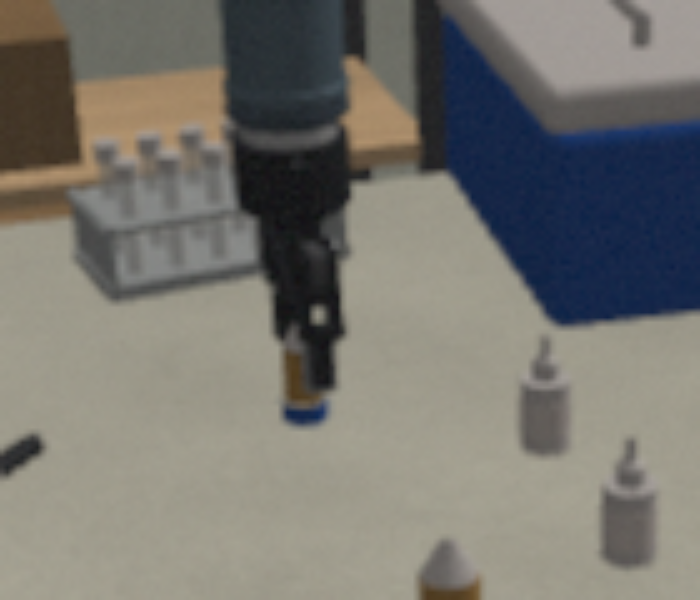

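```bash
python3 -m jog '[[1,4,-2,0,0,0,-0.5],[0,0,0,0,0,0,0],[0,0,0,0,0,0,0.2],[0,0,0,0,0,0,0.4],[0,0,0,0,0,0,1],[0,0,0,0,0,0,1],[0,0,0,0,0,0,1],[0,0,0,0,0,0,1]]'
python3 -m jog '[[0,0,0,0,0,0,1],[0,0,0,0,0,0,1],[0,0,0,0,0,0,1]]'
```

```text
time_s: 11.75
eef_pos: [0.475, 0.3511, 0.019]
eef_rot: [0.5, -0.5, 0.5, -0.5]
wrist_force: [-0.1, 0.4, 3.1]
opening: 0.288
time_s: 12.0
eef_pos: [0.475, 0.3511, 0.019]
eef_rot: [0.5, -0.5, 0.5, -0.5]
wrist_force: [0.1, 0.1, 5.5]
opening: 0.286
```

```bash
python3 -m jog '[[0,-10,0,0,0,0,1],[0,-25,0,0,0,0,1],[0,-35,0,0,0,0,1],[0,-35,0,0,0,0,1],[0,-35,0,0,0,0,1],[0,-20,0,0,0,0,1],[0,0,0,0,0,0,1],[0,0,0,0,0,0,1]]'
python3 - <<'E'
from h import *
s=camera('side')
cv2.imwrite('pics/side7c.png',cv2.resize(s[40:180,160:300],None,fx=4,fy=4))
E
```

```text
time_s: 12.67
eef_pos: [0.4751, 0.3512, 0.1802]
eef_rot: [0.501, -0.499, 0.5, -0.5]
wrist_force: [0.1, 0.3, -1.3]
opening: 0.287
```

View pics/side7c.png

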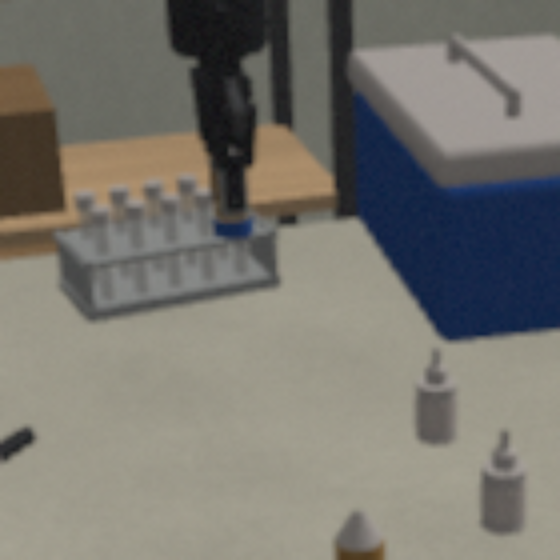

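Held. Carry to station two (0.458, -0.174): dy = -525, dx = -17.

```bash
python3 -m jog '[[25,0,0,0,0,0,1],[40,0,0,0,0,0,1],[40,0,0,0,0,0,1],[40,0,0,0,0,0,1],[40,0,0,0,0,0,1],[40,0,0,0,0,0,1],[40,0,0,0,0,0,1],[40,0,0,0,0,0,1]]'
python3 -m jog '[[40,0,0,0,0,0,1],[40,0,0,0,0,0,1],[40,0,-8,0,0,0,1],[40,0,-9,0,0,0,1],[35,0,0,0,0,0,1],[25,0,0,0,0,0,1],[0,0,0,0,0,0,1],[0,0,0,0,0,0,1]]'
```

```text
time_s: 13.38
eef_pos: [0.4726, 0.0444, 0.1765]
eef_rot: [0.499, -0.501, 0.501, -0.499]
wrist_force: [0.6, 0.3, -0.0]
opening: 0.288
time_s: 14.05
eef_pos: [0.4562, -0.1744, 0.1766]
eef_rot: [0.499, -0.499, 0.502, -0.499]
wrist_force: [0.2, 0.3, -0.5]
opening: 0.286
```

```bash
python3 -m jog '[[0,20,0,0,0,0,1],[0,30,0,0,0,0,1],[0,30,0,0,0,0,1],[0,30,0,0,0,0,1],[0,20,0,0,0,0,1],[0,10,0,0,0,0,1],[0,0,0,0,0,0,1],[0,0,0,0,0,0,1]]'
python3 - <<'E'
from h import *
s=camera('side')
cv2.imwrite('pics/side8c.png',cv2.resize(s[150:270,200:340],None,fx=5,fy=5))
E
```

```text
time_s: 14.72
eef_pos: [0.4573, -0.173, 0.0384]
eef_rot: [-0.5, 0.5, -0.5, 0.499]
wrist_force: [-0.4, -0.0, 0.3]
opening: 0.288
```

View pics/side8c.png

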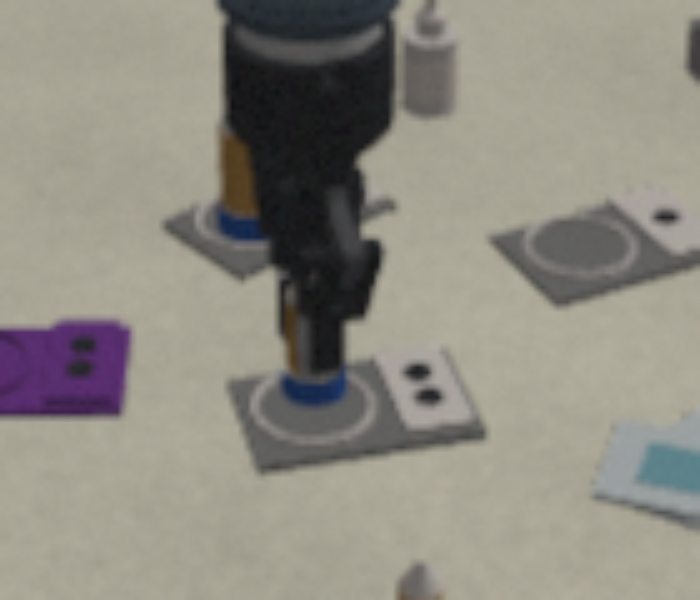

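Centred, about 14 mm above the floor.

```bash
python3 -m jog '[[0,8,0,0,0,0,1],[0,4,0,0,0,0,1],[0,0,0,0,0,0,1],[0,0,0,0,0,0,1]]'
```

```text
time_s: 15.1
eef_pos: [0.4576, -0.1741, 0.0267]
eef_rot: [-0.5, 0.5, -0.5, 0.5]
wrist_force: [-0.0, -1.2, 0.6]
opening: 0.284
```

```bash
python3 -m jog '[[0,2.5,0,0,0,0,1],[0,0,0,0,0,0,1],[0,0,0,0,0,0,1]]'
```

```text
time_s: 15.35
eef_pos: [0.4576, -0.1741, 0.0241]
eef_rot: [-0.5, 0.5, -0.5, 0.5]
wrist_force: [0.8, -0.2, -1.0]
opening: 0.289
```

```bash
python3 -m jog '[[0,1,0,0,0,0,1],[0,0,0,0,0,0,1],[0,0,0,0,0,0,1]]'
```

```text
time_s: 15.6
eef_pos: [0.4577, -0.1742, 0.024]
eef_rot: [-0.5, 0.5, -0.5, 0.5]
wrist_force: [-3.3, 2.5, 9.3]
opening: 0.289
```

```bash
python3 -m jog '[[0,0,0,0,0,0,0.3],[0,0,0,0,0,0,0.1],[0,0,0,0,0,0,-0.3],[0,0,0,0,0,0,-0.6],[0,0,0,0,0,0,-1],[0,0,0,0,0,0,-1],[0,0,0,0,0,0,-1],[0,0,0,0,0,0,-1]]'
python3 -m jog '[[0,-15,0,0,0,0,-1],[0,-30,0,0,0,0,-1],[0,-30,0,0,0,0,-1],[0,-30,0,0,0,0,-1],[0,-30,0,0,0,0,-1],[0,0,0,0,0,0,-1],[0,0,0,0,0,0,-1]]'
python3 - <<'E'
from h import *
s=camera('side')
cv2.imwrite('pics/side9c.png',cv2.resize(s[130:290,170:330],None,fx=4,fy=4))
E
```

```text
time_s: 16.27
eef_pos: [0.4576, -0.1741, 0.0231]
eef_rot: [0.5, -0.5, 0.5, -0.5]
wrist_force: [0.7, -0.2, -0.7]
opening: 1.002
time_s: 16.85
eef_pos: [0.4589, -0.1749, 0.1601]
eef_rot: [-0.5, 0.5, -0.498, 0.502]
wrist_force: [0.1, 0.4, 0.3]
opening: 1.002
```

View pics/side9c.png

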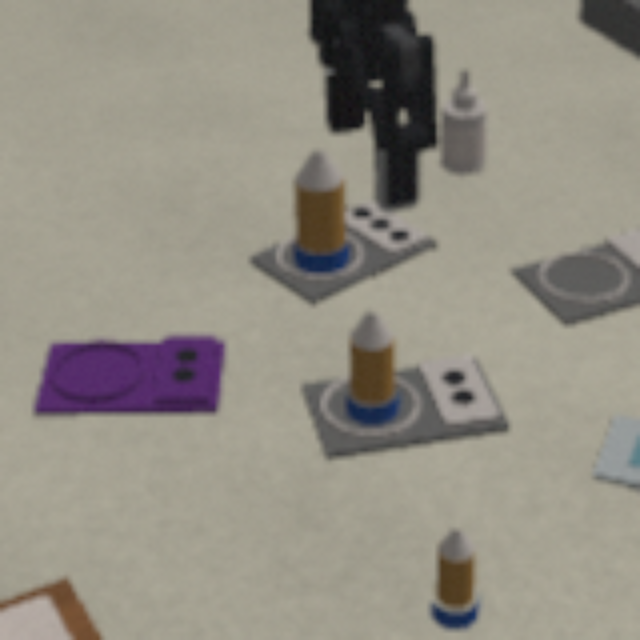

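Both stand upright in their dishes. Now the small tube.

```bash
python3 -m jog '[[30,0,0,0,0,0,-1],[40,0,-5,0,0,0,-1],[40,0,-4,0,0,0,-1],[40,0,0,0,0,0,-1],[20,0,0,0,0,0,-1],[0,0,0,0,0,0,-1],[0,0,0,0,0,0,-1]]'
```

```text
time_s: 17.48
eef_pos: [0.4473, -0.3441, 0.1557]
eef_rot: [0.5, -0.499, 0.502, -0.499]
wrist_force: [-0.7, 0.9, -0.1]
opening: 0.996
```

```bash
python3 -m jog '[[0,20,2,0,0,0,-1],[0,30,0,0,0,0,-1],[0,30,0,0,0,0,-1],[0,20,0,0,0,0,-1],[0,0,0,0,0,0,-1],[0,0,0,0,0,0,-1],[0,0,0,0,0,0,-1]]'
python3 - <<'E'
from h import *
s=camera('side')
cv2.imwrite('pics/side10c.png',cv2.resize(s[190:310,220:360],None,fx=5,fy=5))
E
```

```text
time_s: 18.07
eef_pos: [0.4511, -0.3436, 0.0589]
eef_rot: [0.5, -0.5, 0.5, -0.5]
wrist_force: [-0.2, -0.9, 0.5]
opening: 0.998
```

View pics/side10c.png

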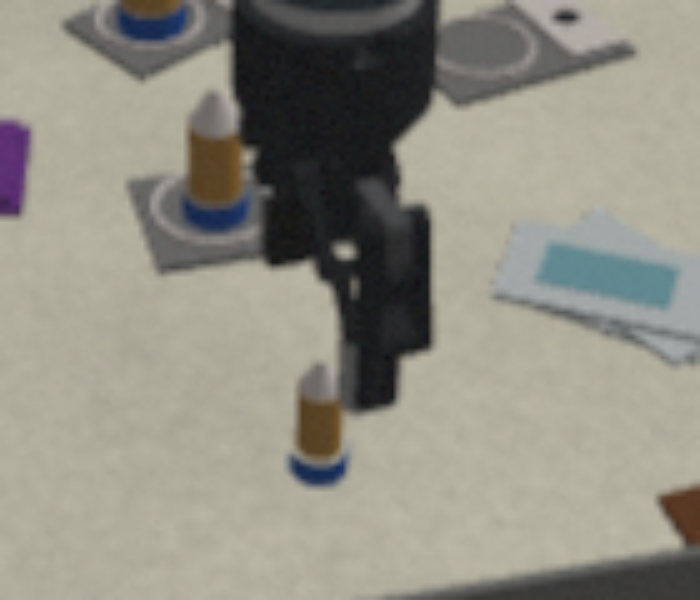

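Run:
```python
from h import *
for P in ([.451,-.387,.072],[.451,-.399,.072],[.462,-.387,.072],[.44,-.387,.072],[.4495,-.3445,.058],[.4495,-.3445,.0]): print(P,(proj('side',P)[0]-[220,190])*5)
```

```text
[0.451, -0.387, 0.072] [362.56604615 401.7890939 ]
[0.451, -0.399, 0.072] [374.10021542 422.75353433]
[0.462, -0.387, 0.072] [389.4456205  395.73237536]
[0.44, -0.387, 0.072] [335.51658693 407.88409224]
[0.4495, -0.3445, 0.058] [319.61596542 358.83753084]
[0.4495, -0.3445, 0.0] [316.76614122 464.22702213]
```

Predicted finger and tube positions match the picture, so descend.

```bash
python3 -m jog '[[0,20,-1,0,0,0,-1],[0,20,0,0,0,0,-1],[0,5,0,0,0,0,-1],[0,0,0,0,0,0,-1],[0,0,0,0,0,0,-1],[0,0,0,0,0,0,-1]]'
```

```text
time_s: 18.62
eef_pos: [0.4505, -0.345, 0.0148]
eef_rot: [-0.5, 0.5, -0.499, 0.501]
wrist_force: [-0.3, 0.1, -0.3]
opening: 0.997
```

```bash
python3 -m jog '[[0,0,0,0,0,0,-0.5],[0,0,0,0,0,0,0],[0,0,0,0,0,0,0.3],[0,0,0,0,0,0,0.5],[0,0,0,0,0,0,1],[0,0,0,0,0,0,1],[0,0,0,0,0,0,1],[0,0,0,0,0,0,1]]'
python3 -m jog '[[0,0,0,0,0,0,1],[0,0,0,0,0,0,1],[0,0,0,0,0,0,1]]'
```

```text
time_s: 19.28
eef_pos: [0.4498, -0.3443, 0.0134]
eef_rot: [-0.5, 0.5, -0.5, 0.5]
wrist_force: [0.1, 0.3, 3.9]
opening: 0.201
time_s: 19.53
eef_pos: [0.4497, -0.3443, 0.0134]
eef_rot: [-0.5, 0.5, -0.5, 0.5]
wrist_force: [0.7, 0.7, 3.6]
opening: 0.207
```

```bash
python3 -m jog '[[0,-10,0,0,0,0,1],[0,-25,0,0,0,0,1],[0,-35,0,0,0,0,1],[0,-35,0,0,0,0,1],[0,-35,0,0,0,0,1],[0,-15,0,0,0,0,1],[0,0,0,0,0,0,1]]'
python3 - <<'E'
from h import *
s=camera('side')
cv2.imwrite('pics/side11c.png',cv2.resize(s[130:300,200:360],None,fx=4,fy=4))
E
```

```text
time_s: 20.12
eef_pos: [0.4514, -0.3461, 0.1735]
eef_rot: [-0.5, 0.5, -0.497, 0.503]
wrist_force: [0.8, -0.1, -0.4]
opening: 0.206
```

View pics/side11c.png

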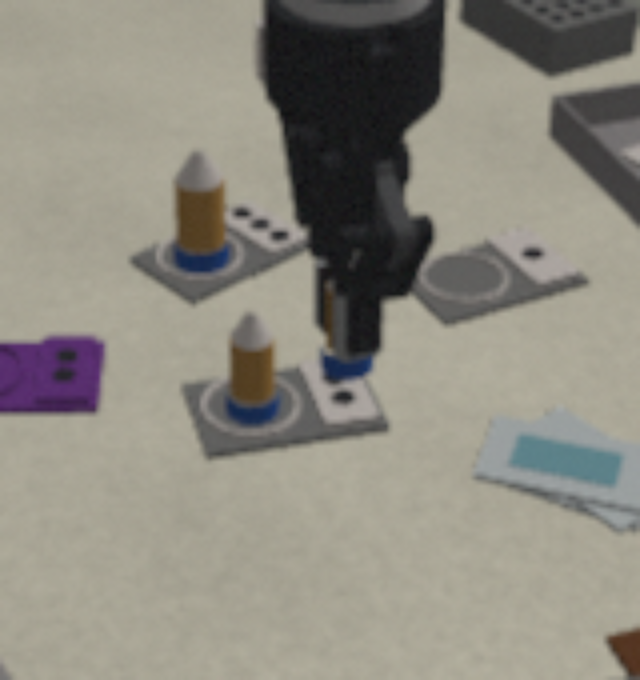

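```bash
python3 -m jog '[[-15,0,15,0,0,0,1],[-35,0,25,0,0,0,1],[-36,0,25,0,0,0,1],[-36,0,25,0,0,0,1],[-36,0,25,0,0,0,1],[-36,0,25,0,0,0,1],[-36,0,25,0,0,0,1],[-30,0,20,0,0,0,1]]'
python3 -m jog '[[0,0,0,0,0,0,1],[0,0,0,0,0,0,1]]'
```

```text
time_s: 20.83
eef_pos: [0.6274, -0.0911, 0.1658]
eef_rot: [0.5, -0.501, 0.501, -0.499]
wrist_force: [0.1, -0.6, 0.2]
opening: 0.201
time_s: 21.0
eef_pos: [0.627, -0.0915, 0.1656]
eef_rot: [-0.5, 0.502, -0.5, 0.498]
wrist_force: [-0.2, -0.2, -0.2]
opening: 0.205
```

```bash
python3 -m jog '[[-6,20,8,0,0,0,1],[0,30,0,0,0,0,1],[0,30,0,0,0,0,1],[0,30,0,0,0,0,1],[0,20,0,0,0,0,1],[0,0,0,0,0,0,1],[0,0,0,0,0,0,1]]'
python3 - <<'E'
from h import *
s=camera('side')
cv2.imwrite('pics/side12c.png',cv2.resize(s[130:240,250:390],None,fx=5,fy=5))
E
```

```text
time_s: 21.58
eef_pos: [0.6333, -0.0887, 0.036]
eef_rot: [0.499, -0.5, 0.502, -0.499]
wrist_force: [0.1, -0.6, 0.6]
opening: 0.205
```

View pics/side12c.png

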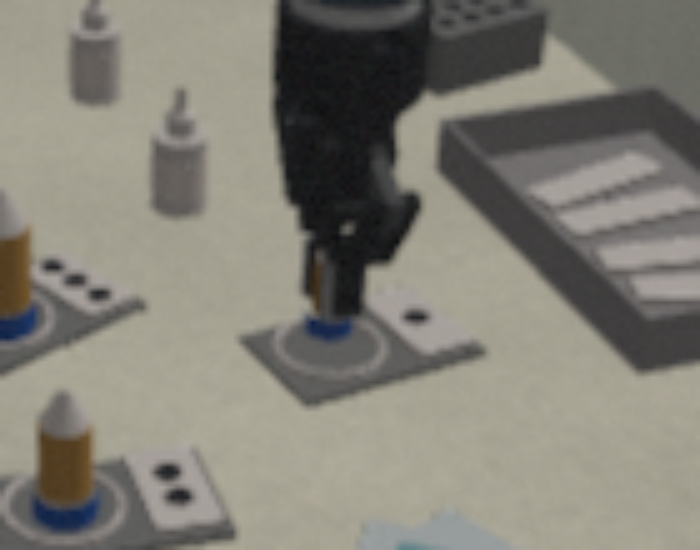

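```bash
python3 -m jog '[[-3,6,2,0,0,0,1],[0,6,0,0,0,0,1],[0,0,0,0,0,0,1],[0,0,0,0,0,0,1]]'
```

```text
time_s: 21.97
eef_pos: [0.6377, -0.085, 0.0264]
eef_rot: [0.5, -0.5, 0.5, -0.5]
wrist_force: [0.1, 0.1, 0.4]
opening: 0.206
```

```bash
python3 -m jog '[[0,6.5,-1,0,0,0,1],[0,0,0,0,0,0,1],[0,0,0,0,0,0,1]]'
```

```text
time_s: 22.22
eef_pos: [0.6362, -0.0849, 0.0191]
eef_rot: [0.5, -0.5, 0.5, -0.5]
wrist_force: [-0.3, 0.4, -0.1]
opening: 0.205
```

```bash
python3 -m jog '[[0,1.2,0,0,0,0,1],[0,0,0,0,0,0,1],[0,0,0,0,0,0,1]]'
```

```text
time_s: 22.47
eef_pos: [0.6367, -0.0851, 0.0185]
eef_rot: [-0.5, 0.5, -0.5, 0.5]
wrist_force: [0.6, 0.5, -0.5]
opening: 0.201
```

```bash
python3 -m jog '[[0,0.8,0,0,0,0,1],[0,0,0,0,0,0,1],[0,0,0,0,0,0,1]]'
```

```text
time_s: 22.72
eef_pos: [0.6369, -0.0851, 0.0184]
eef_rot: [-0.5, 0.5, -0.5, 0.5]
wrist_force: [-2.4, -0.3, 4.5]
opening: 0.203
```

Contact; release, rise and check.

```bash
python3 -m jog '[[0,0,0,0,0,0,0.4],[0,0,0,0,0,0,0.2],[0,0,0,0,0,0,-0.2],[0,0,0,0,0,0,-0.6],[0,0,0,0,0,0,-1],[0,0,0,0,0,0,-1],[0,0,0,0,0,0,-1],[0,0,0,0,0,0,-1]]'
python3 -m jog '[[0,-15,0,0,0,0,-1],[0,-30,0,0,0,0,-1],[0,-40,0,0,0,0,-1],[0,-40,0,0,0,0,-1],[0,-40,0,0,0,0,-1],[0,-40,0,0,0,0,-1],[0,0,0,0,0,0,-1],[0,0,0,0,0,0,-1]]'
python3 -m jog '[[40,0,-10,0,0,0,-1],[40,0,-30,0,0,0,-1],[40,0,-30,0,0,0,-1],[40,0,-30,0,0,0,-1],[40,0,-30,0,0,0,-1],[20,0,-10,0,0,0,-1],[0,0,0,0,0,0,-1],[0,0,0,0,0,0,-1]]'
python3 - <<'E'
from h import *
s=camera('side')
cv2.imwrite('pics/side13c.png',cv2.resize(s[110:250,190:370],None,fx=4,fy=4))
s=camera('top')
cv2.imwrite('pics/top13c.png',cv2.resize(s[110:220,140:350],None,fx=3.7,fy=3.7))
E
```

```text
time_s: 23.38
eef_pos: [0.6366, -0.0851, 0.0176]
eef_rot: [0.5, -0.5, 0.5, -0.5]
wrist_force: [-0.4, -0.5, 0.7]
opening: 0.997
time_s: 24.05
eef_pos: [0.6387, -0.0857, 0.228]
eef_rot: [-0.501, 0.499, -0.497, 0.503]
wrist_force: [-0.7, 0.3, -0.7]
opening: 0.998
time_s: 24.72
eef_pos: [0.5153, -0.279, 0.2215]
eef_rot: [0.499, -0.499, 0.502, -0.5]
wrist_force: [0.7, 0.2, -0.9]
opening: 1.0
```

View pics/side13c.png

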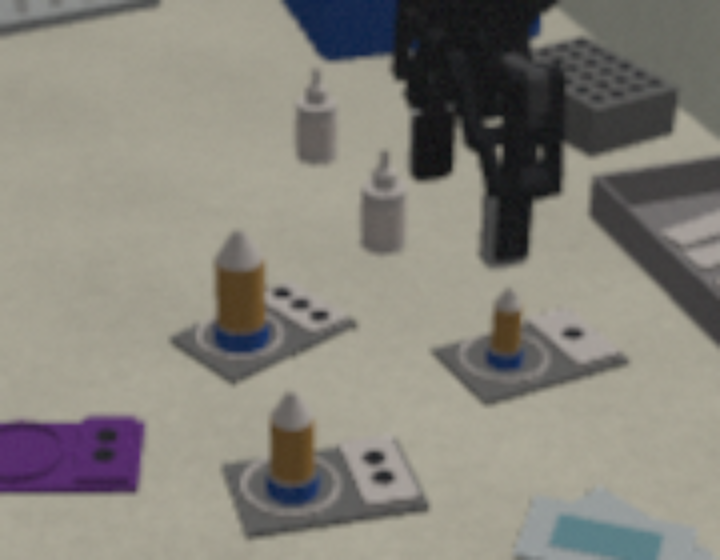

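View pics/top13c.png

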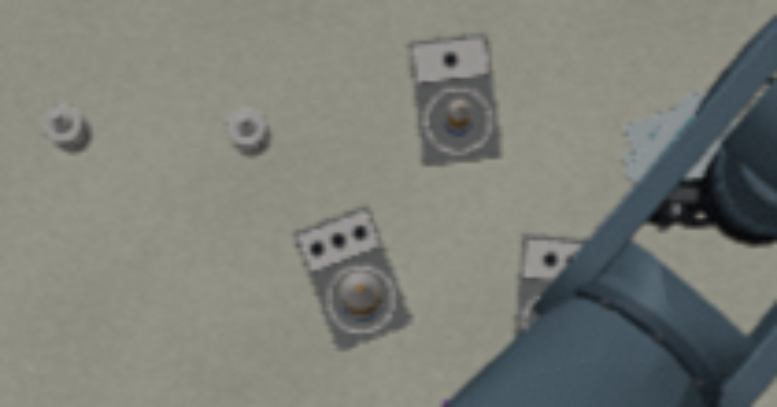

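The side view shows all three tubes upright inside their rims: caps near (241,335), (293,485) and (505,355) in the crop. The droppers haven't moved and the gripper is clear.

```bash
python3 -c "
from bench import *
print(hand_in(), get_obs()['time_s'])"
```

```text
the job is handed in; nothing more can be done
the job is handed in; nothing more can be done
```

I placed the three tubes in the order asked and let each go before fetching the next: large on the three-well station, medium on the two-well, small on the one-well. I handed in at about 25 s of the 96 s allowed.

- **Tubes:** The last side picture shows all three upright on their caps inside the dish rims. The last top picture agrees for the large and small tubes. The arm hid the medium one there, so it is checked from the side only.
- **Dropper bottles and look-alikes:** The dropper bottles stand where they were, and I did not touch the brown and purple look-alikes.
- **Forces:** The highest wrist force I read was about 14 N, when setting the large tube down.
- **Disagreement:** My first fix on the large tube differed by about 10 mm between the two cameras. I settled it with a projected-outline overlay before gripping, and the grasp went as expected.

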